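Set out the facings of a vending shelf

ROBOT

A 7-joint arm with a two-finger parallel gripper is mounted at the origin on the work surface. World frame = base frame: x ahead of the robot, y to its left, z up, the work surface at z = 0. Lengths are in m, angles in rad, forces in N, time in s.
With the tool pointing down it reaches from about 0.4 to 0.875 m from the base axis. Payload 19.3 kg.
Tool frame: the origin (TCP) lies midway between the tips of the shut fingers; the grasp point (between the pads) lies bot.tcp_to_grasp behind it (bot.tcp_to_grasp is the distance from the TCP to the grasp point, in m); z points along the fingers, y is the line along which they close (so a half turn about z gives the same grasp; the last joint's range is limited). The gripper opens to 85 mm and grips with 20 to 120 N. Pads are 22 mm wide; open, the fingers measure 114 mm over their backs; the gripper's body (76 mm by 85 mm) begins 54 mm behind the grasp point. The pads swing forward as they close: fully open they stand 13 mm farther back than shut.
Start: joints at [1.248, 0.521, -0.036, 1.599, 0.021, 1.021, -0.113], TCP at [0.156, -0.605, 0.231] pointing down, gripper open.
Joint ranges: [-2.91, 2.91], [-0.3, 2.13], [-1.5, 1.42], [0.17, 2.43], [-1.26, 4.41], [0.16, 1.93], [-2.52, 2.52]. Speed limits (rad/s): [1.89, 1.89, 2.39, 2.39, 3.01, 3.01, 3.01].

INTERFACE

Orientations are given as [roll, pitch, yaw] about the fixed x, y, z axes, in that order (R = Rz(yaw) Ry(pitch) Rx(roll)).
In Python, from workcell import observe, imaging, bot gives the robot as it stands.
- The arm moves only by the tool send_rows, never from a script. Its argument "plan" is text: rows parted by semicolons, each of 7 numbers parted by spaces: the shift along the tool's x, y, z in m, then the turn, a rotation vector about the tool's x, y, z in degrees, then the finger opening in m, from 0 to 0.0854. In form: dx dy dz rx ry rz claw; .... A call has 1 to 10 rows; each row is the pose to reach, as a shift and turn from the pose commanded when the call began, along the tool's axes at that moment; what a row does not reach only later rows make up. A row lasts 1/12 s, in which the tool goes at most 41.7 mm and 7.16 degrees, less where a joint would pass 70% of its speed; a pose out of reach is approached as far as the arm can. A call with a gripper value outside its range is refused whole. The fingers move at their own pace and stop on an object; "grip_force" is the grip in N (left out, the last holds). Time passes only in rows, so rows that repeat a pose let the fingers close. It gives the time, the measured TCP pose, the force, the opening and the grip force at its end, in the units of the state.
- observe(): the state, without advancing time (a new reading comes with each control period).
- imaging.grab_frame(name): name is "scene" or "top"; returns a dict with "color" (420x560x3 uint8, red, green, blue), "fx", "fy", "cx", "cy" (pixels), "eye" and "orientation" of the camera in the world. Camera axes: x right, y down, z forward; pixel columns grow to the right and rows downward; lengths in m; the calibration is good to about 2 mm. A picture is of the moment at which its call begins. There is no depth.
- bot.job_done(): hands the job in; it is judged then, once.
The state is a dict: "clock": time; "qpos": joint angles; "qd": joint speeds; "joint_efforts": joint torques, N m; "position": TCP position; "tool_rot": TCP orientation; "force": force on the tool from outside, world axes, zero at the start; "moment": the same for the moment, N m; "grip_width": finger opening in m; "finger_force": force on a finger pad.
Only numpy, scipy, OpenCV 4.12 (cv2) and the standard library are available. Lean on these libraries where they do the work, as an engineer would, in place of code of your own. Each camera call takes 0.05 s, during which the arm holds its last target. There are 200 camera calls.

TASK

Set out the loose goods on the vending shelf lanes, each centred on its dark pad: lay the long carton flat on the oblong pad in front of the black pusher plate, squared up lengthwise with the lane, and put the small carton centred on top of it with its long side the same way. On the lane with two coils, stand the bottle upright on the left pad and the squat tub upright beside it on the right pad, left and right as the robot sees them when it looks over the lane's front lip towards the coils.

Things in the scene. Friction and masses are not known exactly. Their poses are not given: they have to be found in the camera images.
- long_carton_center (a point): Long flat brown carton, 100 x 56 x 42 mm (x, y, z), with a grey tear-off patch on its top and pale paper labels on its two end faces. The point is its centre, 21 mm above its underside; x along its 100 mm length, z up. Starts flat on the bench; about 0.14 kg.
- small_carton_center (a point): Small brown carton, 58 x 42 x 42 mm (x, y, z), with a pale paper band round it lengthwise. The point is its centre, 21 mm above its underside; x along its 58 mm length, z up. Starts flat on the bench; about 0.07 kg.
- bottle_center (a point): White plastic bottle, standing: body 46 mm in diameter, 85 mm tall in all with shoulder, neck and grey cap. The point is on its axis, half-way up, 42.5 mm above its foot, z up; to grip it, take the straight body at or below this point. About 0.15 kg.
- tub_center (a point): Squat white tub with a wide grey lid, standing: 52 mm in diameter, 56 mm tall. The point is on its axis, half-way up, 28 mm above its foot, z up. About 0.10 kg.
- pusher_lane: Fixed white shelf lane, 110 mm wide, with a black upright pusher plate (face at x = 76 mm, 64 mm high). A dark oblong pad, 100 (x) x 60 mm, flush with the deck, lies before it. Origin: at bench height below the pad centre. Deck top 8 mm above the bench; 16 mm lip along its front edge at x = -79 mm. x: front to back (away from robot), y: left seen from the robot, z up. Yaw within 9 deg. 
- twin_lane: Fixed white shelf lane, 150 mm wide, with two wire coils (from x = 73 mm, 69 mm high), a round dark pad, 62 mm, flush with the deck, before each: centres x = 0, y = +40 (left), -40 mm (right). Origin: at bench height midway between the pads. Deck top 8 mm above the bench; 16 mm lip along its front edge at x = -79 mm. x: front to back (away from robot), y: left seen from the robot, z up. Yaw within 9 deg. 
There are look-alikes about, which are no part of the job. Leave any blue or purple look-alike of the part that bears bottle_center alone. Leave any pink or turquoise look-alike of the part that bears long_carton_center alone.

How it is judged:
At the end, for the whole second after the job is handed in: Per axis: long carton within 13 mm of the pusher pad's centre, 11 deg of the lane; small carton resting on it within 12 mm of its centre, 14 deg; on the twin lane, bottle within 13 mm of the left pad's centre and tub of the right pad's. All upright or flat, released, at rest (x of long_carton_center in the frame of pusher_lane between -0.013 and 0.013 m and y of long_carton_center in the frame of pusher_lane between -0.013 and 0.013 m and z of long_carton_center in the frame of pusher_lane between 0.023 and 0.035 m and angle between the x axis of long_carton_center and the x axis of pusher_lane, either way round below 0.2 rad and x of small_carton_center in the frame of long_carton_center between -0.012 and 0.012 m and y of small_carton_center in the frame of long_carton_center between -0.012 and 0.012 m and z of small_carton_center in the frame of long_carton_center between 0.036 and 0.048 m and angle between the x axis of small_carton_center and the x axis of long_carton_center, either way round below 0.25 rad and x of bottle_center in the frame of twin_lane between -0.013 and 0.013 m and y of bottle_center in the frame of twin_lane between 0.027 and 0.053 m and z of bottle_center in the frame of twin_lane between 0.0445 and 0.0565 m and x of tub_center in the frame of twin_lane between -0.013 and 0.013 m and y of tub_center in the frame of twin_lane between -0.053 and -0.027 m and z of tub_center in the frame of twin_lane between 0.03 and 0.042 m and angle between each of long_carton_center, small_carton_center, bottle_center, tub_center's own z axis and vertical below 0.1 rad and linear speed of each of long_carton, small_carton, bottle, tub below 0.02 m/s and angular speed of each of long_carton, small_carton, bottle, tub below 0.2 rad/s); the robot touches nothing.
It also fails if it takes over 120 s, if anything falls off the work surface, if the arm or the gripper's body presses on something with over 40 N, if the wrist force passes 120 N, or if a joint passes its speed limit or range.

## Working session

There is one attempt and no reset: what is moved stays moved. The work goes in short steps, Python scripts to look and compute and a tool call to move; the robot and the scene stay as the last step left them, time stands still between calls to the robot, and variables do not carry over. Pictures are saved under pics/ and viewed, at most 14 in all, crops included, and the job is handed in when it is done.

Besides the shell and the picture viewer there is one more tool, called by a JSON object that holds its "api" and its "payload". send_rows: Moves the arm, as the interface text tells. Its arguments: {"type":"object","properties":{"plan":{"type":"string"},"grip_force":{"type":"number"}},"required":["plan"]}

```bash
ls; mkdir -p pics
python3 - <<'E'
from workcell import observe, imaging, bot
import cv2
for n in ("scene","top"):
    f=imaging.grab_frame(n); cv2.imwrite(f"pics/{n}0.png",f["color"][:,:,::-1])
    print(n,{k:f[k] for k in f if k!="color"})
print(observe(), bot.tcp_to_grasp)
E
```

```text
pics
scene {'fx': 414.49450621515507, 'fy': 414.49450621515507, 'cx': 284.56889428050187, 'cy': 213.40698298131326, 'eye': array([ 0.95177159, -0.27864955,  0.95012105]), 'orientation': array([-2.5984676 ,  0.01127764,  1.23275815])}
top {'fx': 415.21176856356965, 'fy': 415.21176856356965, 'cx': 287.4745038149745, 'cy': 206.79665114824044, 'eye': array([ 0.28570957, -0.07365395,  1.02129317]), 'orientation': array([-3.00271752, -0.00923665, -1.55066518])}
{'clock': 0.1, 'qpos': array([ 1.24778508,  0.52195083, -0.03631989,  1.59990276,  0.02121134,
        1.0211199 , -0.11282052]), 'qd': array([-0.00081961, -0.00148262, -0.00159964, -0.00012022,  0.0015891 ,
        0.0004968 , -0.00166293]), 'joint_efforts': array([ 5.79046668e-03, -9.28490353e+01,  1.98528282e+00, -3.70535123e+01,
        1.81996560e-02,  5.48482320e-03,  1.14640097e-04]), 'position': array([ 0.15621952, -0.60486856,  0.23080288]), 'tool_rot': array([-3.14060052e+00,  8.24918573e-05,  2.52778307e-01]), 'force': array([ 0.09534242, -0.2140346 , -0.22473449]), 'moment': array([-0.03760117,  0.01401254, -0.03086982]), 'finger_force': 0.0, 'grip_width': 0.08575597719464544} 0.0187
```

View pics/scene0.png

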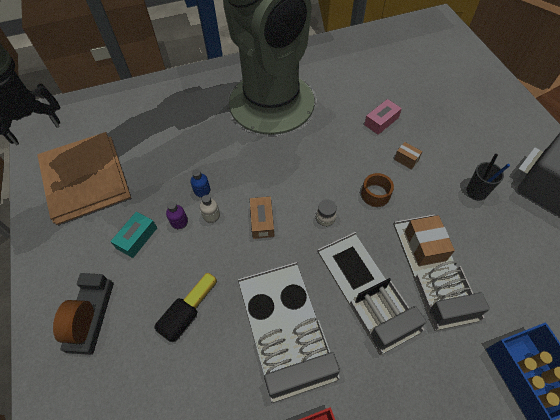

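View pics/top0.png

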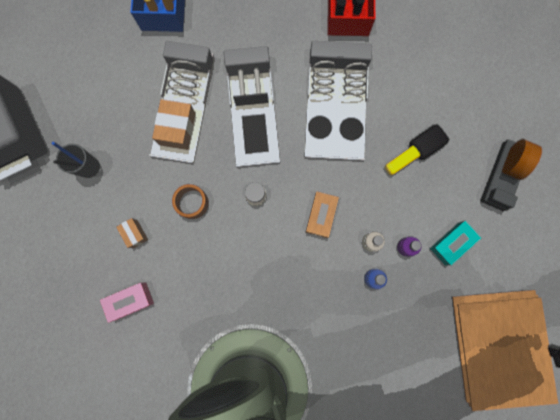

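```bash
cat > h.py <<'E'
import numpy as np, cv2
from scipy.spatial.transform import Rotation as R
from workcell import observe, imaging, bot
def ray(f,uv,z):
    uv=np.atleast_2d(uv).astype(float)
    d=np.c_[(uv[:,0]-f["cx"])/f["fx"],(uv[:,1]-f["cy"])/f["fy"],np.ones(len(uv))]
    d=d@R.from_euler("xyz",f["orientation"]).as_matrix().T
    return f["eye"]+d*((z-f["eye"][2])/d[:,2])[:,None]
def proj(f,P):
    c=(np.atleast_2d(P)-f["eye"])@R.from_euler("xyz",f["orientation"]).as_matrix()
    return np.c_[c[:,0]/c[:,2]*f["fx"]+f["cx"],c[:,1]/c[:,2]*f["fy"]+f["cy"]]
def blob(mask,seed,r):
    "largest contour within r px of seed"
    m=np.zeros(mask.shape,np.uint8); cv2.circle(m,seed,r,255,-1); m&=mask.astype(np.uint8)*255
    c,_=cv2.findContours(m,cv2.RETR_EXTERNAL,cv2.CHAIN_APPROX_NONE)
    return max(c,key=cv2.contourArea)
def rect(P):
    "centre, sides, yaw of long side (deg) of world xy points"
    (c,s,a)=cv2.minAreaRect((P[:,:2]*1000).astype(np.float32))
    if s[0]<s[1]: s=s[::-1]; a+=90
    return np.round(c,1),np.round(s,1),round((a+90)%180-90,1)
E
python3 - <<'E'
from h import *
f=imaging.grab_frame("top"); c=f["color"]; hsv=cv2.cvtColor(c,cv2.COLOR_RGB2HSV)
for uv in [(322,203),(322,215),(131,232),(125,232),(374,242),(370,246),(255,193),(255,203),(255,133),(320,127),(290,240),(340,150),(245,133)]:
    print(uv,c[uv[1],uv[0]],hsv[uv[1],uv[0]])
br=(hsv[...,1]>90)&(hsv[...,0]<20)
for n,s,r,z in [("long",(322,215),30,.042),("small",(131,232),22,.042)]:
    b=blob(cv2.morphologyEx(br.astype(np.uint8),cv2.MORPH_CLOSE,np.ones((9,9))),s,r)[:,0]; print(n,rect(ray(f,b,z)))
dk=c.max(2)<60
for n,s,r in [("push",(255,133),25),("tl",(320,127),18),("tr",(351,129),18)]:
    b=blob(dk,s,r)[:,0]; print(n,rect(ray(f,b,.008)))
big=lambda x0,y0,w,h:cv2.resize(c[y0:y0+h,x0:x0+w,::-1],None,fx=4,fy=4,interpolation=cv2.INTER_CUBIC)
im=np.vstack([np.hstack([big(290,180,100,75),big(100,195,100,75)]),np.hstack([big(215,160,100,75),big(220,95,100,75)])])
cv2.imwrite("pics/crop1.png",im)
E
```

```text
(322, 203) [164 141 125] [ 12  61 164]
(322, 215) [151 150 148] [ 20   5 151]
(131, 232) [197 192 191] [  5   8 197]
(125, 232) [186 149 122] [ 13  88 186]
(374, 242) [107 108 108] [ 90   2 108]
(370, 246) [181 173 160] [ 19  30 181]
(255, 193) [150 150 150] [  0   0 150]
(255, 203) [114 109 103] [ 16  25 114]
(255, 133) [58 57 57] [ 0  4 58]
(320, 127) [56 56 56] [ 0  0 56]
(290, 240) [141 143 142] [ 75   4 143]
(340, 150) [203 208 215] [108  14 215]
(245, 133) [60 60 59] [30  4 60]
long (array([ 407. , -162.1]), array([100.3,  55. ]), -13.2)
small (array([353.3, 289.4]), array([58.4, 43.2]), 30.5)
push (array([612.5,   6.6]), array([90.4, 52.4]), 7.5)
tl (array([ 634. , -157.4]), array([52.3, 51.7]), 64.8)
tr (array([ 631.4, -237.2]), array([50.8, 50.3]), -89.9)
```

View pics/crop1.png

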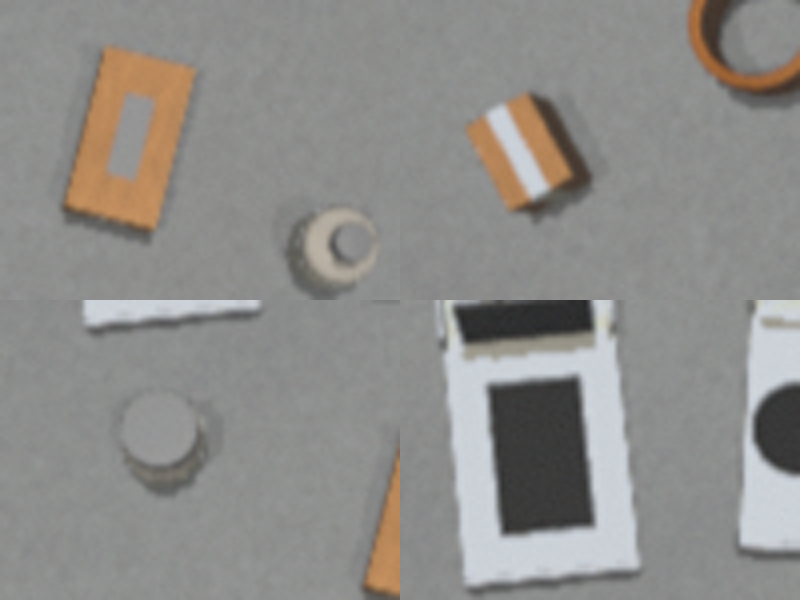

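```bash
cat >> h.py <<'E'
def go(x,y,z,yaw):
    "print move from here to there (m, deg), tool pointing down"
    o=observe(); A=R.from_euler("xyz",o["tool_rot"]); B=R.from_euler("xyz",[np.pi,0,np.radians(yaw)])
    d=A.inv().apply(np.array([x,y,z])-o["position"]); r=np.degrees((A.inv()*B).as_rotvec())
    print("d mm",np.round(d*1000,1),"rot",np.round(r,1),"yaw now",np.degrees(o["tool_rot"][2]).round(1))
E
python3 - <<'E'
from h import *
t=imaging.grab_frame("top"); s=imaging.grab_frame("scene"); c=s["color"]
print("tub lid", ray(t,(254.9,192.3),.056), "bottle cap",ray(t,(378.2,240.8),.085),"body",ray(t,(375,241.2),.055))
for p,z in [(ray(t,(254.9,192.3),.056)[0],.056),(ray(t,(378.2,240.8),.085)[0],.085),((.407,-.1621,.042),0),((.3533,.2894,.042),0),((.6125,.0066,.008),0),((.6327,-.1973,.008),0)]:
    print(proj(s,p))
big=lambda x0,y0,w,h:cv2.resize(c[y0:y0+h,x0:x0+w,::-1],None,fx=5,fy=5,interpolation=cv2.INTER_CUBIC)
cv2.imwrite("pics/crop2.png",np.vstack([np.hstack([big(180,170,80,60),big(300,180,80,60)]),np.hstack([big(240,180,80,60),big(370,130,80,60)])]))
go(.407,-.162,.12,-13.2)
E
```

```text
tub lid [[ 0.45364446 -0.00238417  0.056     ]] bottle cap [[ 0.34368326 -0.28584314  0.085     ]] body [[ 0.34445679 -0.2851705   0.055     ]]
[[326.03411575 205.84625853]]
[[205.21940235 197.11770499]]
[[261.00573673 212.09676031]]
[[408.43979045 150.23315999]]
[[352.56318062 266.66141423]]
[[276.73842494 300.97096477]]
d mm [ 353.6 -366.2  111.2] rot [-0.   0.  27.7] yaw now 14.5
```

View pics/crop2.png

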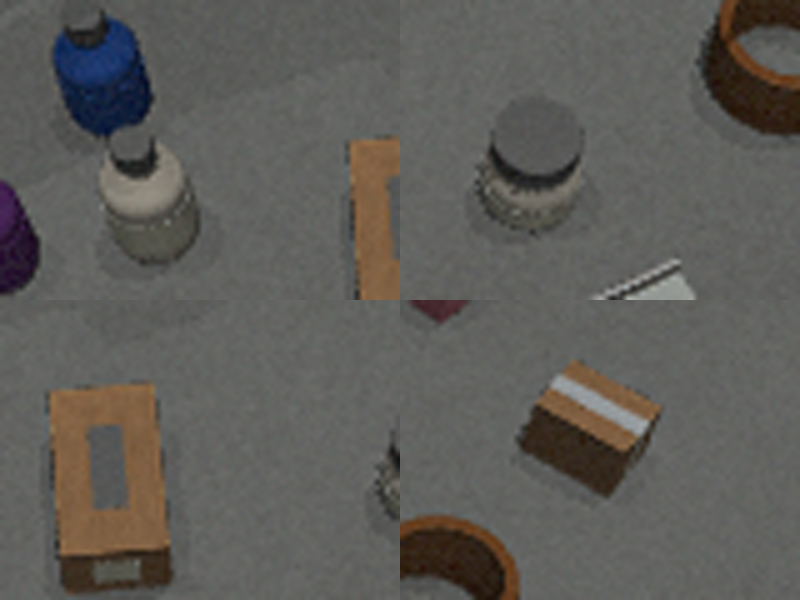

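{"api": "send_rows", "payload": {"plan": "0.3536 -0.3662 0.05 0 0 27.7 0.085;0.3536 -0.3662 0.05 0 0 27.7 0.085;0.3536 -0.3662 0.05 0 0 27.7 0.085;0.3536 -0.3662 0.05 0 0 27.7 0.085;0.3536 -0.3662 0.05 0 0 27.7 0.085;0.3536 -0.3662 0.05 0 0 27.7 0.085;0.3536 -0.3662 0.05 0 0 27.7 0.085;0.3536 -0.3662 0.05 0 0 27.7 0.085;0.3536 -0.3662 0.05 0 0 27.7 0.085;0.3536 -0.3662 0.05 0 0 27.7 0.085"}}

```text
clock: 1.08
position: [0.3608, -0.2431, 0.1907]
tool_rot: [3.141, -0.001, -0.231]
force: [1.0, -0.2, -0.1]
grip_width: 0.0851
finger_force: 0.0
```

```bash
python3 -c "
from h import *
go(.407,-.162,.12,-13.2)"
```

```text
d mm [ 26.4 -89.6  70.7] rot [ 0. -0. -0.] yaw now -13.2
```

{"api": "send_rows", "payload": {"plan": "0.0264 -0.0896 0.07 0 0 0 0.085;0.0264 -0.0896 0.07 0 0 0 0.085;0.0264 -0.0896 0.07 0 0 0 0.085;0.0264 -0.0896 0.07 0 0 0 0.085;0.0264 -0.0896 0.07 0 0 0 0.085;0.0264 -0.0896 0.07 0 0 0 0.085"}}

```text
clock: 1.58
position: [0.4063, -0.1642, 0.1208]
tool_rot: [3.141, 0.0, -0.231]
force: [0.0, -0.3, 0.1]
grip_width: 0.0845
finger_force: 0.0
```

```bash
python3 -c "
from h import *
go(.407,-.162,.006,-13.2)"
```

```text
d mm [  0.2  -2.3 114.8] rot [ 0.  0. -0.] yaw now -13.2
```

{"api": "send_rows", "payload": {"plan": "0 -0.0023 0.04 0 0 0 0.085;0 -0.0023 0.075 0 0 0 0.085;0 -0.0023 0.1 0 0 0 0.085;0 -0.0023 0.1148 0 0 0 0.085;0 -0.0023 0.1148 0 0 0 0.085;0 -0.0023 0.1148 0 0 0 0.04;0 -0.0023 0.1148 0 0 0 0.04;0 -0.0023 0.1148 0 0 0 0.04;0 -0.0023 0.1148 0 0 0 0.04;0 -0.0023 0.1148 0 0 0 0.04", "grip_force": 40}}

```text
clock: 2.42
position: [0.4076, -0.1623, 0.0074]
tool_rot: [3.141, -0.002, -0.232]
force: [-1.5, -1.7, 6.2]
grip_width: 0.0557
finger_force: 41.4
```

```bash
python3 -c "
from h import *
go(.407,-.162,.18,-13.2)"
```

```text
d mm [  -0.2   -0.  -172.6] rot [ 0.  -0.1 -0.1] yaw now -13.3
```

{"api": "send_rows", "payload": {"plan": "0 0 -0.03 0 0 0 0.04;0 0 -0.07 0 0 0 0.04;0.02 -0.03 -0.1 0 0 -3 0.04;0.1606 -0.2114 -0.1 0 0 -20.8 0.04;0.1606 -0.2114 -0.1 0 0 -20.8 0.04;0.1606 -0.2114 -0.1 0 0 -20.8 0.04;0.1606 -0.2114 -0.1 0 0 -20.8 0.04;0.1606 -0.2114 -0.1 0 0 -20.8 0.04;0.1606 -0.2114 -0.1 0 0 -20.8 0.04;0.1606 -0.2114 -0.1 0 0 -20.8 0.04"}}

```text
clock: 3.25
position: [0.6152, 0.0123, 0.1074]
tool_rot: [-3.14, -0.004, 0.137]
force: [-1.5, 0.7, -1.6]
grip_width: 0.0554
finger_force: 44.0
```

```bash
python3 -c "
from h import *
go(.6125,.0066,.03,7.5)
f=imaging.grab_frame('top');cv2.imwrite('pics/t3.png',f['color'][:,:,::-1])"
```

```text
d mm [-3.8  5.5 77.4] rot [-0.1 -0.3  0.3] yaw now 7.8
```

View pics/t3.png

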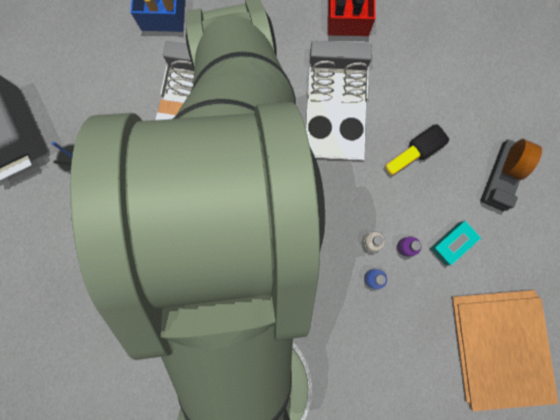

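{"api": "send_rows", "payload": {"plan": "0 0 0.03 0 0 0 0.04;0 0 0.06 0 0 0 0.04;0 0 0.075 0 0 0 0.04;0 0 0.075 0 0 0 0.04;0 0 0.075 0 0 0 0.04"}}

```text
clock: 3.72
position: [0.6113, 0.0068, 0.0317]
tool_rot: [3.141, 0.0, 0.132]
force: [0.1, 0.2, -1.6]
grip_width: 0.0557
finger_force: 43.9
```

```bash
python3 -c "
from h import *
go(.6125,.0066,.0165,7.5)
f=imaging.grab_frame('scene');cv2.imwrite('pics/s4.png',cv2.resize(f['color'][190:370,220:460,::-1],None,fx=3,fy=3))"
```

```text
d mm [ 1.2  0.3 15.2] rot [0. 0. 0.] yaw now 7.5
```

View pics/s4.png

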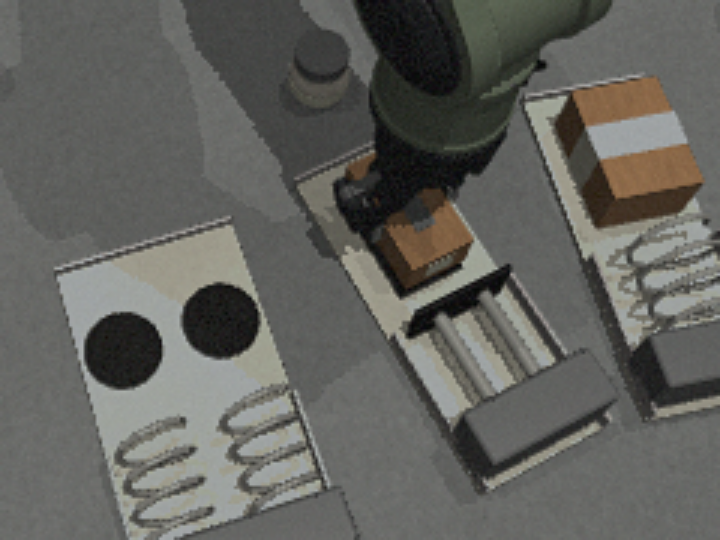

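{"api": "send_rows", "payload": {"plan": "0.0012 0 0.008 0 0 0 0.04;0.0012 0 0.014 0 0 0 0.04;0.0012 0 0.0155 0 0 0 0.04;0.0012 0 0.0155 0 0 0 0.04;0.0012 0 0.0155 0 0 0 0.08;0.0012 0 0.0155 0 0 0 0.08;0.0012 0 0.0155 0 0 0 0.08;0.0012 0 0.0155 0 0 0 0.08;0.0012 0 -0.01 0 0 0 0.08;0.0012 0 -0.05 0 0 0 0.08"}}

```text
clock: 4.6
position: [0.6106, 0.0077, 0.0784]
tool_rot: [-3.141, 0.006, 0.133]
force: [0.3, -0.1, 1.0]
grip_width: 0.08
finger_force: 0.0
```

```bash
python3 -c "
from h import *
go(.3533,.2894,.13,30.5)"
```

```text
d mm [-218.1 -313.3  -50.1] rot [ -0.1   0.3 -22.9] yaw now 7.6
```

{"api": "send_rows", "payload": {"plan": "0 0 -0.04 0 0 0 0.085;-0.2181 -0.3133 -0.05 0 0 -22.9 0.085;-0.2181 -0.3133 -0.05 0 0 -22.9 0.085;-0.2181 -0.3133 -0.05 0 0 -22.9 0.085;-0.2181 -0.3133 -0.05 0 0 -22.9 0.085;-0.2181 -0.3133 -0.05 0 0 -22.9 0.085;-0.2181 -0.3133 -0.05 0 0 -22.9 0.085;-0.2181 -0.3133 -0.05 0 0 -22.9 0.085;-0.2181 -0.3133 -0.05 0 0 -22.9 0.085;-0.2181 -0.3133 -0.05 0 0 -22.9 0.085"}}

```text
clock: 5.43
position: [0.3585, 0.2855, 0.131]
tool_rot: [-3.142, -0.001, 0.532]
force: [0.5, 1.5, 1.3]
grip_width: 0.0845
finger_force: 0.0
```

```bash
python3 -c "
from h import *
go(.3533,.2894,.08,30.5)"
```

```text
d mm [-2.5 -5.9 51. ] rot [-0. -0. -0.] yaw now 30.5
```

{"api": "send_rows", "payload": {"plan": "0 0 0.03 0 0 0 0.085;0 0 0.05 0 0 0 0.085;0 0 0.05 0 0 0 0.085;0 0 0.05 0 0 0 0.085"}}

```text
clock: 5.77
position: [0.3596, 0.2842, 0.0805]
tool_rot: [3.141, 0.002, 0.532]
force: [-0.5, 0.2, 0.2]
grip_width: 0.085
finger_force: 0.0
```

```bash
python3 -c "
from h import *
go(.3533,.2894,.007,30.5)
f=imaging.grab_frame('top')
c=f['color']; hsv=cv2.cvtColor(c,cv2.COLOR_RGB2HSV)
br=((hsv[...,1]>50)&(hsv[...,0]<20)).astype(np.uint8)
b=blob(cv2.morphologyEx(br,cv2.MORPH_CLOSE,np.ones((9,9))),(255,133),32)[:,0]; print(rect(ray(f,b,.05)))"
```

```text
d mm [-2.6 -7.7 73.5] rot [ 0.   0.1 -0. ] yaw now 30.5
(array([609.3,   6.3]), array([110.5,  57. ]), 7.4)
```

{"api": "send_rows", "payload": {"plan": "-0.0026 -0.0077 0.01 0 0 0 0.085;-0.0026 -0.0077 0.035 0 0 0 0.085;-0.0026 -0.0077 0.06 0 0 0 0.085;-0.0026 -0.0077 0.073 0 0 0 0.085;-0.0026 -0.0077 0.073 0 0 0 0.085;-0.0026 -0.0077 0.073 0 0 0 0.03;-0.0026 -0.0077 0.073 0 0 0 0.03;-0.0026 -0.0077 0.073 0 0 0 0.03;-0.0026 -0.0077 0.073 0 0 0 0.03;-0.0026 -0.0077 0.073 0 0 0 0.03", "grip_force": 30}}

```text
clock: 6.65
position: [0.3545, 0.2901, 0.0089]
tool_rot: [-3.141, -0.002, 0.532]
force: [-0.9, -2.0, 17.5]
grip_width: 0.0417
finger_force: 28.2
```

```bash
python3 -c "
from h import *
o=observe();print(o['grip_width'],o['finger_force'],o['position'])
f=imaging.grab_frame('top');cv2.imwrite('pics/t5.png',cv2.resize(f['color'][80:280,60:320,::-1],None,fx=3,fy=3))
go(.6118,.007,.13,7.5)"
```

```text
0.04173919803390361 28.235765397548676 [0.35447446 0.29011258 0.00894573]
d mm [  78.4  374.5 -121. ] rot [-0.  -0.1 23. ] yaw now 30.5
```

View pics/t5.png

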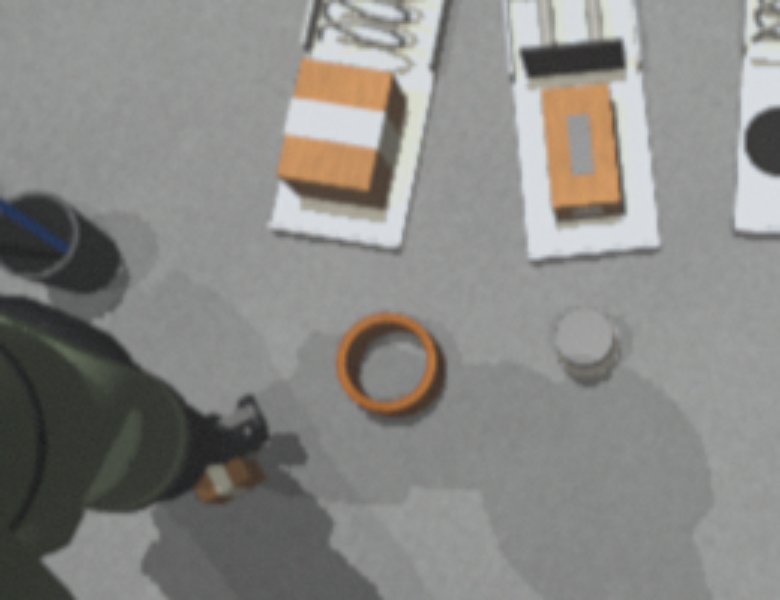

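{"api": "send_rows", "payload": {"plan": "0 0 -0.03 0 0 0 0.03;0 0 -0.07 0 0 0 0.03;0 0 -0.11 0 0 0 0.03;0.0784 0.3745 -0.121 0 0 23 0.03;0.0784 0.3745 -0.121 0 0 23 0.03;0.0784 0.3745 -0.121 0 0 23 0.03;0.0784 0.3745 -0.121 0 0 23 0.03;0.0784 0.3745 -0.121 0 0 23 0.03;0.0784 0.3745 -0.121 0 0 23 0.03;0.0784 0.3745 -0.121 0 0 23 0.03"}}

```text
clock: 7.53
position: [0.5512, 0.0721, 0.1271]
tool_rot: [-3.141, -0.001, 0.13]
force: [-0.3, 1.5, -0.7]
grip_width: 0.0415
finger_force: 32.5
```

```bash
python3 -c "
from h import *
f=imaging.grab_frame('top')
P=ray(f,np.array([[541,92],[607,84],[621,201],[555,209]])/3+[60,80],.05);print(P.mean(0),rect(P))
go(.6118,.007,.1,7.5)"
```

```text
[0.61097748 0.00591035 0.05      ] (array([611. ,   5.7]), array([98.8, 54. ]), 8.6)
d mm [48.2 64.  27.6] rot [ 0.2 -0.2 -0.4] yaw now 7.1
```

{"api": "send_rows", "payload": {"plan": "0.0485 0.0645 0 0 0 0 0.03;0.0485 0.0645 0 0 0 0 0.03;0.0485 0.0645 0.0276 0 0 0 0.03;0.0485 0.0645 0.0276 0 0 0 0.03;0.0485 0.0645 0.0276 0 0 0 0.03;0.0485 0.0645 0.0276 0 0 0 0.03"}}

```text
clock: 8.08
position: [0.6064, 0.0174, 0.0996]
tool_rot: [-3.141, -0.0, 0.132]
force: [-0.1, 1.0, -0.2]
grip_width: 0.0416
finger_force: 32.4
```

```bash
python3 -c "
from h import *
go(.612,.0065,.0595,7.5)"
```

```text
d mm [ 4.2 11.6 40.1] rot [-0. -0.  0.] yaw now 7.5
```

{"api": "send_rows", "payload": {"plan": "0.0042 0.0116 0.01 0 0 0 0.03;0.0042 0.0116 0.02 0 0 0 0.03;0.0042 0.0116 0.025 0 0 0 0.03;0.0042 0.0116 0.025 0 0 0 0.03;0.0042 0.0116 0.025 0 0 0 0.03"}}

```text
clock: 8.5
position: [0.6118, 0.006, 0.0732]
tool_rot: [-3.141, 0.001, 0.131]
force: [0.3, 0.3, -0.7]
grip_width: 0.0415
finger_force: 32.4
```

```bash
python3 -c "
from h import *
go(.612,.0065,.0595,7.5)"
```

```text
d mm [ 0.3 -0.5 13.7] rot [-0.  0.  0.] yaw now 7.5
```

{"api": "send_rows", "payload": {"plan": "0 0 0.007 0 0 0 0.03;0 0 0.011 0 0 0 0.03;0 0 0.0135 0 0 0 0.03;0 0 0.0135 0 0 0 0.03;0 0 0.0135 0 0 0 0.055;0 0 0.0135 0 0 0 0.055;0 0 0.0135 0 0 0 0.055;0 0 0.0135 0 0 0 0.055;0 0 -0.01 0 0 0 0.055;0 0 -0.05 0 0 0 0.055"}}

```text
clock: 9.33
position: [0.61, 0.0055, 0.1209]
tool_rot: [-3.141, 0.006, 0.131]
force: [0.4, -0.3, 1.0]
grip_width: 0.0549
finger_force: 0.0
```

```bash
python3 -c "
from h import *
go(.344,-.2853,.17,45)"
```

```text
d mm [-302.   253.6  -47.4] rot [ -0.1   0.3 -37.5] yaw now 7.5
```

{"api": "send_rows", "payload": {"plan": "0 0 -0.045 0 0 0 0.07;-0.302 0.2536 -0.047 0 0 -37.5 0.07;-0.302 0.2536 -0.047 0 0 -37.5 0.07;-0.302 0.2536 -0.047 0 0 -37.5 0.07;-0.302 0.2536 -0.047 0 0 -37.5 0.07;-0.302 0.2536 -0.047 0 0 -37.5 0.07;-0.302 0.2536 -0.047 0 0 -37.5 0.07;-0.302 0.2536 -0.047 0 0 -37.5 0.07;-0.302 0.2536 -0.047 0 0 -37.5 0.07;-0.302 0.2536 -0.047 0 0 -37.5 0.07"}}

```text
clock: 10.17
position: [0.3582, -0.2712, 0.1705]
tool_rot: [3.141, -0.0, 0.785]
force: [1.4, -2.2, 0.4]
grip_width: 0.0699
finger_force: 0.0
```

```bash
python3 -c "
from h import *
f=imaging.grab_frame('top');cv2.imwrite('pics/t6.png',cv2.resize(f['color'][80:280,180:440,::-1],None,fx=3,fy=3))
go(.344,-.2853,.14,45)"
```

```text
d mm [-11.5   0.1  30.3] rot [-0.   0.2 -0.5] yaw now 44.5
```

View pics/t6.png

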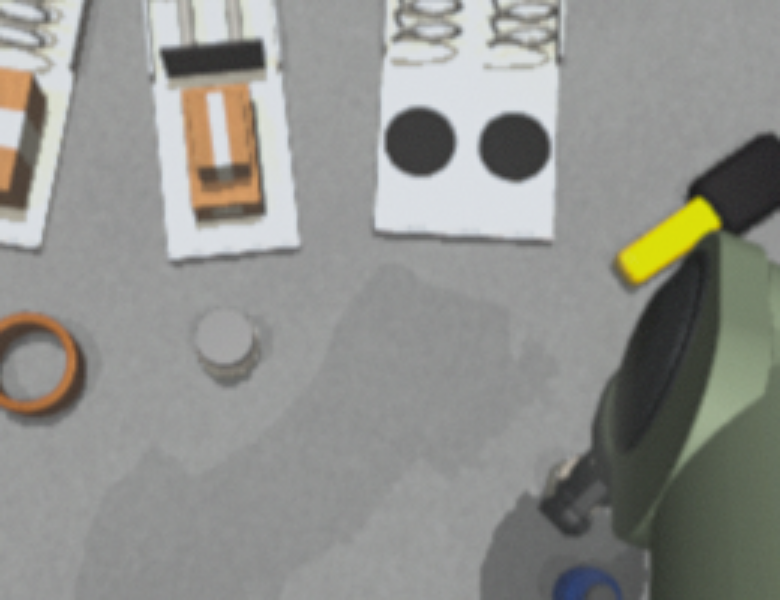

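{"api": "send_rows", "payload": {"plan": "-0.0115 0 0 0 0 0 0.07;-0.0115 0 0.015 0 0 0 0.07;-0.0115 0 0.03 0 0 0 0.07;-0.0115 0 0.03 0 0 0 0.07;-0.0115 0 0.03 0 0 0 0.07"}}

```text
clock: 10.63
position: [0.3515, -0.2778, 0.1401]
tool_rot: [-3.14, 0.0, 0.785]
force: [0.1, 0.5, -0.5]
grip_width: 0.0702
finger_force: 0.0
```

```bash
python3 -c "
from h import *
f=imaging.grab_frame('top')
print(ray(f,np.array([220,126])/3+[180,80],.092))
go(.344,-.2853,.018,45)"
```

```text
[[0.61304284 0.00373315 0.092     ]]
d mm [-10.8  -0.4 122.6] rot [-0. -0.  0.] yaw now 45.0
```

{"api": "send_rows", "payload": {"plan": "-0.0108 0 0 0 0 0 0.07;-0.0108 0 0.005 0 0 0 0.07;-0.0108 0 0.01 0 0 0 0.07;-0.0108 0 0.01 0 0 0 0.07"}}

```text
clock: 11.02
position: [0.3437, -0.2856, 0.1295]
tool_rot: [-3.141, 0.0, 0.785]
force: [0.1, 0.5, -0.1]
grip_width: 0.0703
finger_force: 0.0
```

```bash
python3 -c "
from h import *
go(.344,-.2853,.018,45)"
```

```text
d mm [4.000e-01 1.000e-01 1.115e+02] rot [-0.  0. -0.] yaw now 45.0
```

{"api": "send_rows", "payload": {"plan": "0 0 0.03 0 0 0 0.07;0 0 0.06 0 0 0 0.07;0 0 0.085 0 0 0 0.07;0 0 0.105 0 0 0 0.07;0 0 0.1115 0 0 0 0.07;0 0 0.1115 0 0 0 0.07;0 0 0.1115 0 0 0 0.035;0 0 0.1115 0 0 0 0.035;0 0 0.1115 0 0 0 0.035;0 0 0.1115 0 0 0 0.035", "grip_force": 30}}

```text
clock: 11.85
position: [0.3446, -0.2861, 0.02]
tool_rot: [3.14, -0.0, 0.785]
force: [-0.1, 1.8, 8.2]
grip_width: 0.0451
finger_force: 30.4
```

```bash
python3 -c "
from h import *
print(observe()['position'],observe()['grip_width'],observe()['finger_force'])
go(.634,-.1574,.15,88)"
```

```text
[ 0.34461364 -0.28612026  0.01997145] 0.04514573132326222 30.354102946585044
d mm [ 295.8  113.7 -129.7] rot [  0.1   0.  -43. ] yaw now 45.0
```

{"api": "send_rows", "payload": {"plan": "0 0 -0.03 0 0 0 0.035;0 0 -0.07 0 0 0 0.035;0.03 0.01 -0.1 0 0 -4 0.035;0.06 0.025 -0.13 0 0 -10 0.035;0.09 0.035 -0.13 0 0 -15 0.035;0.12 0.046 -0.13 0 0 -21 0.035;0.155 0.06 -0.13 0 0 -26 0.035;0.19 0.073 -0.13 0 0 -32 0.035;0.225 0.086 -0.13 0 0 -37 0.035;0.255 0.098 -0.13 0 0 -43 0.035"}}

```text
clock: 12.68
position: [0.5956, -0.1735, 0.15]
tool_rot: [3.14, 0.0, 1.54]
force: [-0.6, -0.5, -0.8]
grip_width: 0.045
finger_force: 32.1
```

```bash
python3 -c "
from h import *
go(.634,-.1574,.08,88)"
```

```text
d mm [17.3 37.8 70.1] rot [0.1 0.  0.2] yaw now 88.2
```

{"api": "send_rows", "payload": {"plan": "0.005 0.012 0.005 0 0 0 0.035;0.01 0.026 0.02 0 0 0 0.035;0.0173 0.0378 0.04 0 0 0 0.035;0.0173 0.0378 0.06 0 0 0 0.035;0.0173 0.0378 0.07 0 0 0 0.035;0.0173 0.0378 0.07 0 0 0 0.035;0.0173 0.0378 0.07 0 0 0 0.035"}}

```text
clock: 13.27
position: [0.6318, -0.1593, 0.0795]
tool_rot: [-3.142, 0.0, 1.535]
force: [-0.7, 0.4, -1.1]
grip_width: 0.0449
finger_force: 32.1
```

```bash
python3 -c "
from h import *
go(.634,-.1574,.0285,88)"
```

```text
d mm [ 2.   2.1 51. ] rot [-0.  0. -0.] yaw now 88.0
```

{"api": "send_rows", "payload": {"plan": "0.002 0.0021 0.02 0 0 0 0.035;0.002 0.0021 0.035 0 0 0 0.035;0.002 0.0021 0.045 0 0 0 0.035;0.002 0.0021 0.051 0 0 0 0.035;0.002 0.0021 0.0515 0 0 0 0.035;0.002 0.0021 0.0515 0 0 0 0.035"}}

```text
clock: 13.77
position: [0.6342, -0.1571, 0.0274]
tool_rot: [3.142, 0.0, 1.535]
force: [0.1, 0.7, -1.1]
grip_width: 0.0448
finger_force: 33.2
```

```bash
python3 -c "
from h import *
o=observe();print(o['force'])
go(.634,-.1574,.0285,88)
f=imaging.grab_frame('scene');cv2.imwrite('pics/s7.png',cv2.resize(f['color'][190:370,220:460,::-1],None,fx=3,fy=3))"
```

```text
[ 0.12676112  0.66154415 -1.05348349]
d mm [-0.3 -0.2 -1.1] rot [ 0.  0. -0.] yaw now 88.0
```

View pics/s7.png

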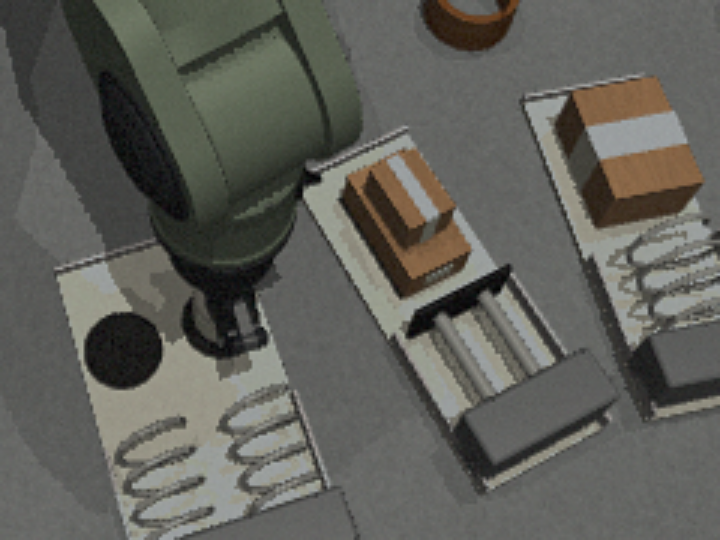

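{"api": "send_rows", "payload": {"plan": "0 0 0.001 0 0 0 0.035;0 0 0.002 0 0 0 0.035;0 0 0.002 0 0 0 0.035;0 0 0.002 0 0 0 0.035"}}

```text
clock: 14.15
position: [0.6345, -0.157, 0.0268]
tool_rot: [3.141, 0.001, 1.535]
force: [-8.2, 2.0, 22.2]
grip_width: 0.0449
finger_force: 35.4
```

{"api": "send_rows", "payload": {"plan": "0 0 -0.001 0 0 0 0.035;0 0 -0.001 0 0 0 0.06;0 0 -0.001 0 0 0 0.068;0 0 -0.001 0 0 0 0.068;0 0 -0.001 0 0 0 0.068;0 0 -0.02 0 0 0 0.068;0 0 -0.05 0 0 0 0.068;0 0 -0.085 0 0 0 0.068;0 0 -0.125 0 0 0 0.068;0 0 -0.14 0 0 0 0.068"}}

```text
clock: 14.98
position: [0.6358, -0.1569, 0.1703]
tool_rot: [3.137, 0.001, 1.536]
force: [1.0, -0.3, -0.2]
grip_width: 0.0678
finger_force: 0.0
```

```bash
python3 -c "
from h import *
go(.4536,-.0024,.15,88)"
```

```text
d mm [ 147.9 -187.7   19.2] rot [ 0.3  0.  -0. ] yaw now 88.0
```

{"api": "send_rows", "payload": {"plan": "0.025 -0.031 0.003 0 0 0 0.075;0.05 -0.062 0.006 0 0 0 0.075;0.075 -0.094 0.01 0 0 0 0.075;0.1 -0.125 0.015 0 0 0 0.075;0.125 -0.157 0.019 0 0 0 0.075;0.147 -0.187 0.019 0 0 0 0.075;0.1479 -0.1877 0.019 0 0 0 0.075;0.1479 -0.1877 0.019 0 0 0 0.075;0.1479 -0.1877 0.019 0 0 0 0.075"}}

```text
clock: 15.73
position: [0.4524, -0.0026, 0.1464]
tool_rot: [3.141, 0.0, 1.536]
force: [0.1, -0.9, 0.9]
grip_width: 0.0753
finger_force: 0.0
```

```bash
python3 -c "
from h import *
f=imaging.grab_frame('top');cv2.imwrite('pics/t8.png',cv2.resize(f['color'][80:280,180:440,::-1],None,fx=3,fy=3))
go(.4536,-.0024,.02,88)"
```

```text
d mm [  0.5   0.9 126.3] rot [ 0.  -0.  -0.1] yaw now 87.9
```

View pics/t8.png

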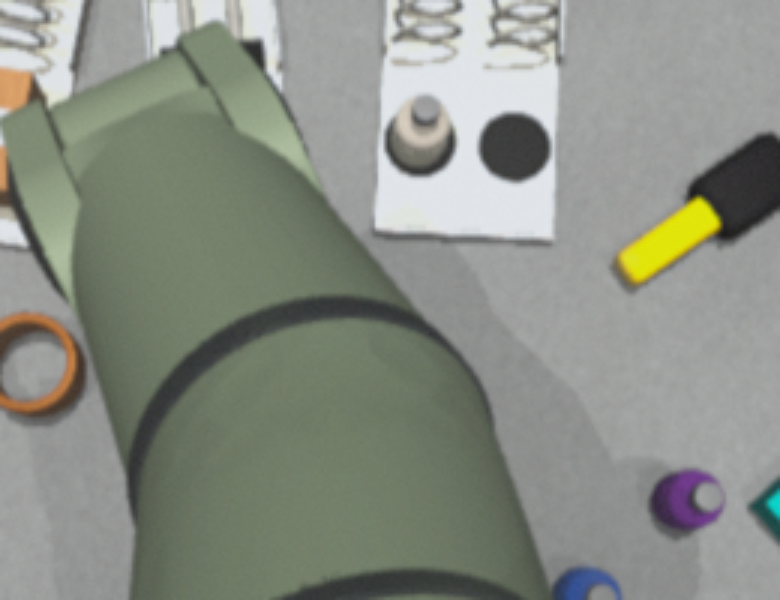

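{"api": "send_rows", "payload": {"plan": "0 0.0009 0.03 0 0 0 0.075;0 0.0009 0.065 0 0 0 0.075;0 0.0009 0.095 0 0 0 0.075;0 0.0009 0.115 0 0 0 0.075;0 0.0009 0.1263 0 0 0 0.075;0 0.0009 0.1263 0 0 0 0.075;0 0.0009 0.1263 0 0 0 0.04;0 0.0009 0.1263 0 0 0 0.04;0 0.0009 0.1263 0 0 0 0.04;0 0.0009 0.1263 0 0 0 0.04", "grip_force": 30}}

```text
clock: 16.62
position: [0.4537, -0.0027, 0.021]
tool_rot: [3.139, -0.0, 1.535]
force: [-0.1, -0.0, 3.8]
grip_width: 0.0482
finger_force: 30.3
```

```bash
python3 -c "
from h import *
f=imaging.grab_frame('top')
print(ray(f,np.array([425,110])/3+[180,80],.093))
go(.6314,-.2372,.16,88)"
```

```text
[[ 0.62932376 -0.15500011  0.093     ]]
d mm [-227.9  186.3 -138.6] rot [ 0.1 -0.  -0.1] yaw now 87.9
```

{"api": "send_rows", "payload": {"plan": "0 0 -0.03 0 0 0 0.04;0 0 -0.065 0 0 0 0.04;-0.02 0.01 -0.1 0 0 0 0.04;-0.05 0.03 -0.13 0 0 0 0.04;-0.08 0.05 -0.14 0 0 0 0.04;-0.11 0.07 -0.14 0 0 0 0.04;-0.14 0.095 -0.14 0 0 0 0.04;-0.17 0.12 -0.14 0 0 0 0.04;-0.195 0.14 -0.14 0 0 0 0.04;-0.215 0.16 -0.14 0 0 0 0.04"}}

```text
clock: 17.5
position: [0.6054, -0.2263, 0.1606]
tool_rot: [3.141, 0.001, 1.533]
force: [-0.8, 0.5, -0.4]
grip_width: 0.048
finger_force: 31.4
```

```bash
python3 -c "
from h import *
print(observe()['grip_width'])
go(.6314,-.2372,.08,88)"
```

```text
0.04804003066806976
d mm [-9.9 26.3 80.6] rot [ 0.   0.  -0.2] yaw now 87.8
```

{"api": "send_rows", "payload": {"plan": "-0.005 0.013 0.005 0 0 0 0.04;-0.01 0.026 0.02 0 0 0 0.04;-0.01 0.0263 0.045 0 0 0 0.04;-0.01 0.0263 0.065 0 0 0 0.04;-0.01 0.0263 0.08 0 0 0 0.04;-0.01 0.0263 0.08 0 0 0 0.04;-0.01 0.0263 0.08 0 0 0 0.04"}}

```text
clock: 18.08
position: [0.6308, -0.234, 0.0802]
tool_rot: [-3.141, -0.0, 1.535]
force: [0.7, -0.5, -0.4]
grip_width: 0.0483
finger_force: 31.4
```

```bash
python3 -c "
from h import *
go(.6314,-.2372,.031,88)"
```

```text
d mm [-3.2  0.7 49.2] rot [-0. -0. -0.] yaw now 88.0
```

{"api": "send_rows", "payload": {"plan": "-0.0032 0.0007 0.02 0 0 0 0.04;-0.0032 0.0007 0.035 0 0 0 0.04;-0.0032 0.0007 0.045 0 0 0 0.04;-0.0032 0.0007 0.049 0 0 0 0.04;-0.0032 0.0007 0.0505 0 0 0 0.04;-0.0032 0.0007 0.0515 0 0 0 0.04;-0.0032 0.0007 0.0515 0 0 0 0.04"}}

```text
clock: 18.67
position: [0.6317, -0.2371, 0.0293]
tool_rot: [3.142, 0.0, 1.536]
force: [-0.1, 0.1, -0.4]
grip_width: 0.0484
finger_force: 31.5
```

{"api": "send_rows", "payload": {"plan": "0 0 0.001 0 0 0 0.04;0 0 0.0015 0 0 0 0.04;0 0 0.0015 0 0 0 0.04"}}

```text
clock: 18.92
position: [0.6319, -0.2371, 0.0289]
tool_rot: [3.141, 0.001, 1.535]
force: [-10.4, 2.8, 21.7]
grip_width: 0.0485
finger_force: 35.4
```

{"api": "send_rows", "payload": {"plan": "0 0 -0.0005 0 0 0 0.04;0 0 -0.0005 0 0 0 0.06;0 0 -0.0005 0 0 0 0.072;0 0 -0.0005 0 0 0 0.072;0 0 -0.0005 0 0 0 0.072;0 0 -0.02 0 0 0 0.072;0 0 -0.05 0 0 0 0.072;0 0 -0.085 0 0 0 0.072;0 0 -0.125 0 0 0 0.072;0 0 -0.16 0 0 0 0.072"}}

```text
clock: 19.75
position: [0.6316, -0.237, 0.1891]
tool_rot: [3.141, -0.0, 1.536]
force: [0.5, -0.1, -0.1]
grip_width: 0.0717
finger_force: 0.0
```

{"api": "send_rows", "payload": {"plan": "-0.0 -0.03 -0.03 0 0 0 0.072;-0.02 -0.07 -0.03 0 0 0 0.072;0.0 -0.11 -0.03 0 0 0 0.072;0.04 -0.15 -0.03 0 0 0 0.072;-0.04 -0.19 -0.03 0 0 0 0.072;-0.08 -0.21 -0.03 0 0 0 0.072;-0.12 -0.22 -0.03 0 0 0 0.072;-0.16 -0.22 -0.03 0 0 0 0.072;-0.2 -0.22 -0.03 0 0 0 0.072;-0.2 -0.22 -0.03 0 0 0 0.072"}}

```text
clock: 20.58
position: [0.4034, -0.4317, 0.2173]
tool_rot: [3.141, 0.001, 1.535]
force: [0.7, -0.1, 0.3]
grip_width: 0.0721
finger_force: 0.0
```

```bash
python3 -c "
from h import *
f=imaging.grab_frame('top');a=cv2.resize(f['color'][85:185,220:400,::-1],None,fx=4,fy=4)
g=imaging.grab_frame('scene');cv2.imwrite('pics/t9.png',a[:300]);b=cv2.resize(g['color'][200:330,220:420,::-1],(720,300))
cv2.imwrite('pics/t9.png',np.vstack([a[:300],b]))"
```

```text
(no output)
```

View pics/t9.png

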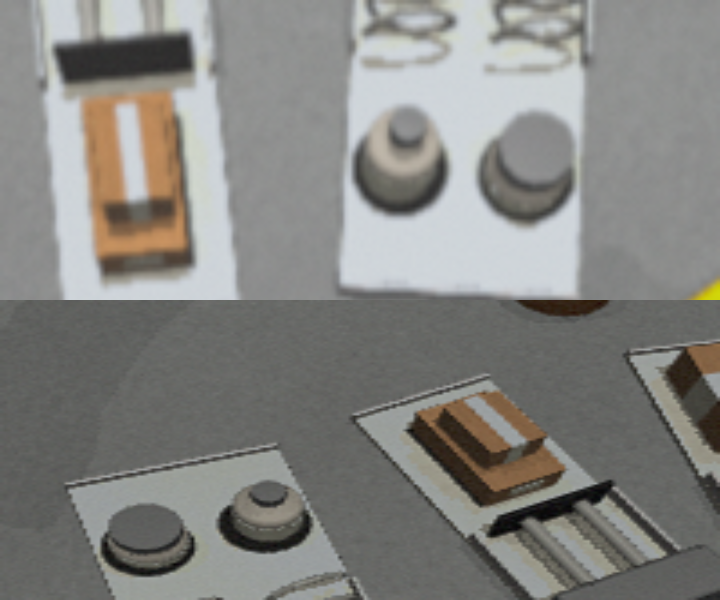

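```bash
python3 -c "
from h import *
f=imaging.grab_frame('top')
for n,p,z in [('tub',(535,149),.064),('cap',(407,127),.093),('small',(128.5,154),.092)]: print(n,ray(f,np.array(p)/4+[220,85],z))
print(np.abs(observe()['qd']).max())"
```

```text
tub [[ 0.62791723 -0.23470477  0.064     ]]
cap [[ 0.62912613 -0.15519615  0.093     ]]
small [[0.60935671 0.00642349 0.092     ]]
0.04880157129726186
```

```bash
python3 -c "
from h import *
print(bot.job_done())"
```

```text
the job is handed in; nothing more can be done
None
```

The job is handed in. The final camera check put the small carton, bottle and tub within about 5 mm of their targets. The long carton measured within about 2 mm of its pad centre and about 1° of the lane before the small carton went on it. The judging result was not reported back.

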